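# Close the filter housing with its bell

## Robot

A 6-joint arm with a two-finger parallel gripper is mounted at the origin on the work surface. World frame = base frame: x ahead of the robot, y to its left, z up, the work surface at z = 0. Lengths are in m, angles in rad, forces in N, time in s.
With the tool pointing down it reaches from about 0.25 to 0.725 m from the base axis. Payload 4 kg.
Tool frame: the origin (TCP) lies midway between the tips of the shut fingers; the grasp point (between the pads) lies 19 mm behind it; z points along the fingers, y is the line along which they close (so a half turn about z gives the same grasp; the last joint's range is limited). The gripper opens to 85 mm and grips with 20 to 120 N. Pads are 22 mm wide; open, the fingers measure 114 mm over their backs; the gripper's body (76 mm by 85 mm) begins 54 mm behind the grasp point. The pads swing forward as they close: fully open they stand 13 mm farther back than shut.
Start: joints at [1.239, 0.241, 0.005, 1.335, 0, 1.571], TCP at [0.163, 0.473, 0.231] pointing down, gripper open.
Joint ranges: [-2.72, 2.72], [-1.05, 1.87], [-1.09, 1.28], [-1.99, 2.15], [-1.42, 1.44], [-3.14, 3.14]. Speed limits (rad/s): [2.79, 2.79, 3.14, 3.14, 3.14, 3.14].

## Interface

Orientations are given as a unit quaternion [x, y, z, w].
In Python, from workcell import get_obs, camera, job_done, silhouettes gives the robot as it stands. The module is installed in compiled form; this text tells all that it offers.
- The arm moves only by the tool drive_tool, never from a script. Its argument "increments" is a list of rows, each a list of 3 entries, a list of its own where there are three numbers: the shift along the world's x, y, z in mm, then the turn, a rotation vector about the world's x, y, z in degrees, then the opening, from 0 (shut) to 1 (fully open). A call has 1 to 8 rows; each row shifts and turns the commanded pose from where the row before left it; what a row does not reach is not made up. A row lasts 1/12 s, in which the tool goes at most 41.7 mm and 7.16 degrees, less where a joint would pass 70% of its speed; a pose out of reach is approached as far as the arm can. A call is refused whole if a number of a shift passes 41.7 or a number of a turn 7.16, either way. A call with a gripper value outside its range is refused whole. The fingers move at their own pace and stop on an object; the grip force is fixed at half the most. Time passes only in rows, so rows that do not move let the fingers close. It gives the time, the measured TCP pose, the force, the opening and the grip force at its end, in the units of the state.
- get_obs(): the state, without advancing time (a new reading comes with each control period).
- camera(name): name is "scene" or "top" or "wrist"; returns a dict with "image" (384x512x3 uint8, red, green, blue), "K" (3x3 intrinsics, pixels), "view" (4x4, takes a point from world to camera coordinates). Camera axes: x right, y down, z forward; pixel columns grow to the right and rows downward; lengths in m; the calibration is good to about 2 mm. A picture is of the moment at which its call begins. There is no depth.
- job_done(): hands the job in; it is judged then, once.
Trained networks look in a picture, given as the dict that the camera call returned (one of the last four; its "shot" number tells which), for a name from the list of things; names that differ only in an ending like _2 or _b are one class to them, and where a whole thing is asked for, a point or a joint stands for the part that bears it (a point fixed in the world has none). Each returns a list of dicts, best first, with "conf" (0 to 1); they miss things now and then, are a little off and sometimes report something else, mostly with a low value. They report only what shows in the picture. A call takes as long as a camera call. They do not tell look-alikes from the thing itself.
- silhouettes(query, picture): "region" (384x512 bool, what is visible of it) and "bbox" ([left, top, right, bottom] in pixels, round what is visible of it).
The state is a dict: "clock": time; "joint_pos": joint angles; "joint_vel": joint speeds; "tau": joint torques, N m; "eef_pos": TCP position; "tool_rot": TCP orientation; "ft_force": force on the tool from outside, world axes, zero at the start; "ft_torque": the same for the moment, N m; "grip_width": finger opening in m; "grasp_force": force on a finger pad.
Only numpy, scipy, OpenCV 4.12 (cv2) and the standard library are available. Lean on these libraries where they do the work, as an engineer would, in place of code of your own. Each camera call takes 0.05 s, during which the arm holds its last target. There are 200 camera calls.

## Task

Close the filter housing on the white plate: set the tall blue bell down over the filter cartridge that stands there, with its yellow ears in the open gaps between the two orange clamps, then turn it clockwise (seen from above) until the ears are under the clamps. Let go with the bell sitting flat on the plate, and leave the low black bell where it is.

Things in the scene. Friction and masses are not known exactly. Their poses are not given: they have to be found in the camera images.
- blue_bell: Tall blue bell, open below, about 0.22 kg: outer diameter 68 mm, inner 60, body 80 tall, 75 deep inside. Wing grip on top, 52 long (along its x), 16 thick (y), 28 high (top at 108): pinch across y. At the bottom rim two yellow ears, 16 wide, 6 thick, reach along +x and -x to 46 from the axis. A half turn makes no difference. Starts upright on the bench. Origin: centre of underside, z up.
- black_bell: The low black bell, a bystander: same plan, ears and wing as the blue one but only 45 mm tall (73 mm with the wing), too low for the cartridge. It starts upright on the bench and must stay there. Origin: centre of its underside.
- cartridge: Filter cartridge, white ribbed shell with green end bands, 40 mm diameter, 67 mm tall, top tapered to 26 mm. It stands loose in a round recess (45 mm wide, 12 mm deep) of the white plate and rises 55 mm over the plate's top; it stays there. Origin: centre of underside.
- seat (a point): Centre of the cartridge's recess at the top of the fixed white plate (22 mm thick). Clamps at its +x and -x: roof from 40 mm off the axis, 16 to 22 mm over the plate. Home: bell's x along seat's x (either way), ears under roofs; stops 5 degrees beyond. The bell passes down to the plate if turned 40 to 130 degrees anticlockwise (+z) from home, say 60; then turn it back clockwise. 5 mm side play.
Mind the look-alikes: they are no part of the job. Leave any purple look-alike of the cartridge alone.

How it is judged:
By the outcome, as a careful person would: the job done as asked, in the order asked, and still so for the second after the job is handed in, with the robot touching nothing.
It also fails if it takes over 48 s, if anything falls off the work surface, if the arm or the gripper's body presses on something with over 40 N, if the wrist force passes 120 N, or if a joint passes its speed limit or range.

## Working session

There is one attempt and no reset: what is moved stays moved. The work goes in short steps, Python scripts to look and compute and a tool call to move; the robot and the scene stay as the last step left them, time stands still between calls to the robot, and variables do not carry over. Pictures are saved under pics/ and viewed, at most 10 in all, crops included, and the job is handed in when it is done.

Besides the shell and the picture viewer there is one more tool, called after "Request:" as name(argument=value, ...) on one line, values as JSON. drive_tool: Moves the arm, as the interface text tells. Its arguments: {"type":"object","properties":{"increments":{"type":"array"}},"required":["increments"]}

```bash
mkdir -p pics; cat > h.py <<'E'
import numpy as np, cv2
from workcell import get_obs, camera, job_done, silhouettes
def ray(p,uv,z):
    K=np.array(p["K"]);V=np.array(p["view"]);R=V[:3,:3];c=-R.T@V[:3,3]
    d=R.T@np.linalg.solve(K,np.array([uv[0],uv[1],1.]))
    return c+d*(z-c[2])/d[2]
def proj(p,X):
    V=np.array(p["view"]);q=np.array(p["K"])@(V[:3,:3]@np.array(X)+V[:3,3]);return q[:2]/q[2]
def save(p,n,crop=None,s=1):
    im=p["image"][:,:,::-1]
    if crop: im=im[crop[1]:crop[3],crop[0]:crop[2]]
    cv2.imwrite("pics/"+n,cv2.resize(im,None,fx=s,fy=s,interpolation=cv2.INTER_CUBIC))
E
python3 - <<'E'
from h import *
a=camera("top");b=camera("scene")
im=np.vstack([a["image"],b["image"]]);
cv2.imwrite("pics/a.png",cv2.resize(im[:,:,::-1],None,fx=.78,fy=.78,interpolation=cv2.INTER_AREA))
for n,p in(("top",a),("scene",b)):
  V=np.array(p["view"]);print(n,-V[:3,:3].T@V[:3,3],V[2,:3])
  for q in("blue_bell","black_bell","cartridge"):
    for r in silhouettes(q,p): print(n,q,round(r["conf"],2),np.round(r["bbox"]))
E
```

```text
top [ 0.33399056 -0.04643584  1.0106745 ] [ 0.18872493  0.02063049 -0.98181326]
top blue_bell 0.86 [270. 195. 300. 236.]
top black_bell 0.63 [357. 182. 399. 219.]
top cartridge 0.71 [146. 226. 174. 246.]
top cartridge 0.65 [175. 167. 197. 186.]
scene [1.32761265 0.00955983 0.62647177] [-0.82711023 -0.02714921 -0.56138364]
scene blue_bell 0.69 [216. 164. 241. 214.]
scene black_bell 0.81 [128. 183. 157. 221.]
scene cartridge 0.95 [313. 197. 332. 223.]
scene cartridge 0.83 [328. 168. 346. 197.]
```

View pics/a.png

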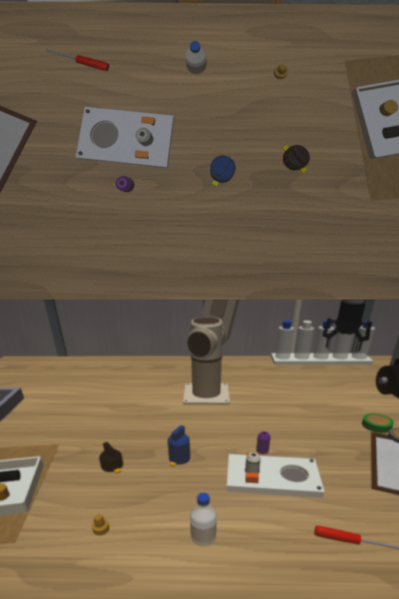

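```bash
python3 - <<'E'
from h import *
a=camera("top")
save(a,"b.png",(120,140,420,270),2.66)
E
```

```text
(no output)
```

View pics/b.png

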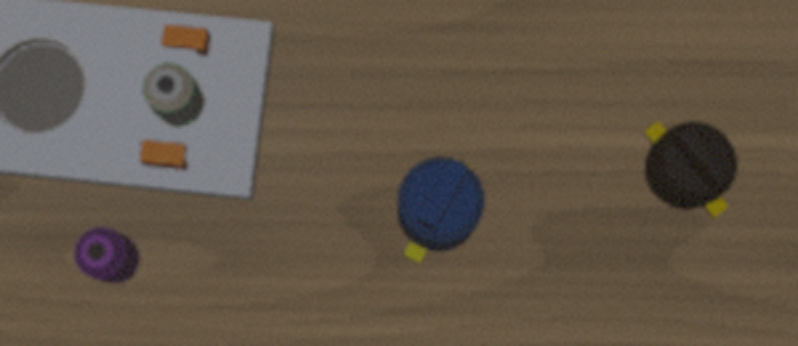

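The top view shows the blue bell at (285,215), the black bell at (378,200), the cartridge in the plate at (183,172) between the orange clamps at (190,154) and (181,197), and a purple look-alike at (160,236). A blue-capped bottle sits at (250,72), which isn't the bell. I pick the blue bell with the yellow ear; the crop confirms it.

```bash
python3 - <<'E'
from h import *
for cam in ("top","scene"):
  a=camera(cam); hsv=cv2.cvtColor(a["image"],cv2.COLOR_RGB2HSV)
  def blobs(lo,hi,name,z,amin=15):
    m=cv2.inRange(hsv,lo,hi);n,l,s,c=cv2.connectedComponentsWithStats(m)
    for i in range(1,n):
      if s[i,4]>=amin:
        (_,sz,ang)=cv2.minAreaRect(np.argwhere(l==i)[:,::-1].astype(np.float32))
        print(cam,name,np.round(c[i],1),s[i,4],np.round(ray(a,c[i],z),4),np.round(sz,1),round(ang))
  blobs((5,170,120),(16,255,255),"orange",.042)
  blobs((22,150,80),(35,255,255),"yellow",.004,8)
  r=silhouettes("blue_bell",a)[0]; m=r["region"]; ys,xs=np.nonzero(m)
  print("bell c",xs.mean(),ys.mean(),np.round(ray(a,(xs.mean(),ys.mean()),.05),4))
  r=silhouettes("cartridge",a)
  for q in r: 
    ys,xs=np.nonzero(q["region"]); print("cart",xs.mean(),ys.mean(),np.round(ray(a,(xs.mean(),ys.mean()),.045),4))
E
```

```text
top orange [188.9 153.5] 66 [0.6029 0.1295 0.042 ] [13.8  5.7] 10
top orange [179.3 198. ] 26 [0.5033 0.1451 0.042 ] [11.  5.] 0
top yellow [365.9 189.1] 40 [ 0.5384 -0.2638  0.004 ] [5.7 7.1] 45
top yellow [388.9 217.2] 41 [ 0.4761 -0.3129  0.004 ] [5.3 7.5] 56
top yellow [275.6 234.3] 41 [ 0.4332 -0.0641  0.004 ] [6.7 5.4] 27
bell c 283.91235480464627 216.68532206969377 [ 0.4663 -0.0802  0.05  ]
cart 184.3727959697733 174.93702770780857 [0.5538 0.1363 0.045 ]
cart 159.46062052505965 235.10262529832934 [0.4224 0.1821 0.045 ]
scene orange [322.8 225.5] 99 [0.6046 0.1308 0.042 ] [ 7. 14.] 90
scene yellow [220.9 210.4] 15 [ 0.5032 -0.1     0.004 ] [4.5 2.7] 27
scene yellow [149.7 218.8] 18 [ 0.538  -0.2643  0.004 ] [3. 5.] 90
bell c 228.79462102689487 188.74979625101875 [ 0.478  -0.0808  0.05  ]
cart 337.0143540669856 183.29904306220095 [0.444  0.1819 0.045 ]
cart 323.4868995633188 209.19213973799125 [0.5502 0.1377 0.045 ]
```

```bash
python3 - <<'E'
from h import *
from scipy.spatial.transform import Rotation as R
o=get_obs();print(o["clock"],R.from_quat(o["tool_rot"]).as_matrix().round(3),o["eef_pos"],o["grip_width"])
w=camera("wrist");V=w["view"];print(-V[:3,:3].T@V[:3,3],V[2,:3],w["K"][0][0])
E
```

```text
0.75 [[-0.945  0.326 -0.   ]
 [ 0.326  0.945  0.   ]
 [ 0.     0.    -1.   ]] [0.16287304 0.47274716 0.23134768] 0.08542796847041469
[0.09415132 0.49724094 0.37300795] [ 0.26621932 -0.09164885 -0.9595456 ] 305.6685165942043
```

Request:
drive_tool(increments=[[[20,-38,5],[0,0,0],1],[[20,-36,5],[0,0,0],1],[[20,-36,5],[0,0,0],1],[[20,-36,5],[0,0,0],1],[[20,-36,5],[0,0,0],1],[[20,-36,5],[0,0,0],1],[[20,-36,5],[0,0,0],1],[[20,-36,5],[0,0,0],1]])

```text
clock: 1.47
eef_pos: [0.3226, 0.1823, 0.2717]
tool_rot: [0.165, 0.986, 0.0, 0.0]
ft_force: [0.7, 0.4, -0.2]
grip_width: 0.0856
grasp_force: 0.0
```

Request:
drive_tool(increments=[[[38,-8,0],[0,0,0],1],[[38,-8,0],[0,0,0],1],[[38,-8,0],[0,0,0],1],[[38,-8,0],[0,0,0],1],[[30,-5,0],[0,0,0],1],[[0,0,0],[0,0,0],1],[[0,0,0],[0,0,0],1]])

```text
clock: 2.05
eef_pos: [0.505, 0.1465, 0.2699]
tool_rot: [0.166, 0.986, -0.0, -0.001]
ft_force: [-0.0, 0.3, -0.2]
grip_width: 0.0852
grasp_force: 0.0
```

```bash
python3 - <<'E'
from h import *
w=camera("wrist");save(w,"c.png",None,1.4);np.save("w1.npy",w,allow_pickle=True)
hsv=cv2.cvtColor(w["image"],cv2.COLOR_RGB2HSV)
m=cv2.inRange(hsv,(5,150,100),(16,255,255));n,l,s,c=cv2.connectedComponentsWithStats(m)
for i in range(1,n):
  if s[i,4]>=40:
    rr=cv2.minAreaRect(np.argwhere(l==i)[:,::-1].astype(np.float32))
    print(c[i].round(1),s[i],ray(w,c[i],.044).round(4),[ray(w,q,.044)[:2].round(4) for q in cv2.boxPoints(rr)])
for q in silhouettes("cartridge",w): print(q["conf"],q["bbox"])
E
```

```text
[253.3 161.8] [238 152  31  20 403] [0.5049 0.1449 0.044 ] [array([0.4949, 0.1282]), array([0.4979, 0.1629]), array([0.5153, 0.1615]), array([0.5123, 0.1264])]
[268.7 233.7] [255 225  28  18 327] [0.6017 0.1325 0.044 ] [array([0.5916, 0.116 ]), array([0.5946, 0.1505]), array([0.612 , 0.1487]), array([0.609 , 0.1139])]
0.98 [247.7, 59.9, 281.3, 106.1]
0.58 [243.7, 179.8, 276.0, 220.5]
```

View pics/c.png

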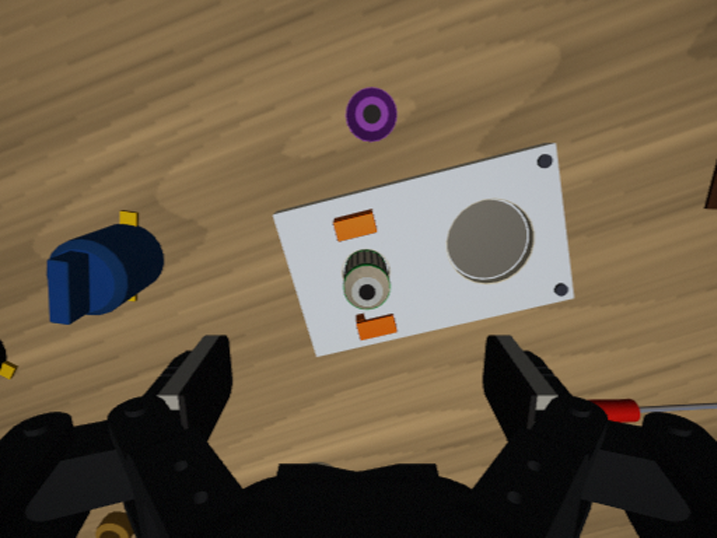

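The wrist view shows the plate with corners at (274,213), (557,143), (574,297) and (317,355) in the 1.4x view. The cartridge top is at (367,291), between the clamps at (355,226) and (377,327). The purple look-alike is at (371,114). The blue bell is at left, with its wing at (68,287) and an ear at (129,217).

```bash
python3 - <<'E'
from h import *
w=np.load("w1.npy",allow_pickle=True).item()
P=[ray(w,np.array(c)/1.4,.022)[:2] for c in((274,213),(557,143),(574,297),(317,355))]
for i in range(4):
  d=P[(i+1)%4]-P[i];print(P[i].round(4),np.hypot(*d).round(3),np.degrees(np.arctan2(d[1],d[0])).round(1))
print("cart top",ray(w,np.array((367,291))/1.4,.077))
for e in((129,217),):print("ear",ray(w,np.array(e)/1.4,.006))
hsv=cv2.cvtColor(w["image"],cv2.COLOR_RGB2HSV)
m=cv2.inRange(hsv,(22,140,60),(35,255,255));n,l,s,c=cv2.connectedComponentsWithStats(m)
for i in range(1,n):
  if s[i,4]>8: print(c[i],s[i],ray(w,c[i],.005))
E
```

```text
[0.4729 0.0777] 0.259 84.7
[0.4969 0.3353] 0.148 -5.3
[0.6442 0.3216] 0.259 -95.1
[0.6212 0.064 ] 0.149 174.7
cart top [0.55347577 0.13912859 0.077     ]
ear [ 0.43247658 -0.05880285  0.006     ]
[ 91.11570248 155.7107438 ] [ 85 151  13  11 121] [ 0.43287789 -0.06112735  0.005     ]
[ 94.1875 212.9375] [ 91 211   6   4  16] [ 0.50779892 -0.09552969  0.005     ]
[  4.55172414 264.74712644] [  0 259  12  12  87] [ 0.53797771 -0.26088468  0.005     ]
```

Request:
drive_tool(increments=[[[-20,-38,0],[0,0,0],1],[[-20,-38,0],[0,0,0],1],[[-20,-38,0],[0,0,0],1],[[-15,-38,0],[0,0,0],1],[[-5,-38,0],[0,0,-4],1],[[0,-36,0],[0,0,-4],1],[[0,0,0],[0,0,0],1],[[0,0,0],[0,0,0],1]])

```text
clock: 2.82
eef_pos: [0.4248, -0.0763, 0.2719]
tool_rot: [0.235, 0.972, 0.0, 0.001]
ft_force: [0.5, 0.3, -0.2]
grip_width: 0.0853
grasp_force: 0.0
```

```bash
python3 - <<'E'
from h import *
w=camera("wrist");save(w,"d.png",None,1.5);np.save("w2.npy",w,allow_pickle=True)
hsv=cv2.cvtColor(w["image"],cv2.COLOR_RGB2HSV)
m=cv2.inRange(hsv,(22,140,60),(35,255,255));n,l,s,c=cv2.connectedComponentsWithStats(m)
for i in range(1,n):
  if s[i,4]>8: print(c[i],s[i],ray(w,c[i],.005))
for q in silhouettes("blue_bell",w): print(q["conf"],q["bbox"])
E
```

```text
[266.95       155.13333333] [261 151  13  10 120] [ 0.43262228 -0.06119885  0.005     ]
[180.06410256 275.51282051] [175 271  11  10  78] [ 0.53765317 -0.26129261  0.005     ]
0.97 [238.4, 151.3, 295.8, 229.9]
```

View pics/d.png

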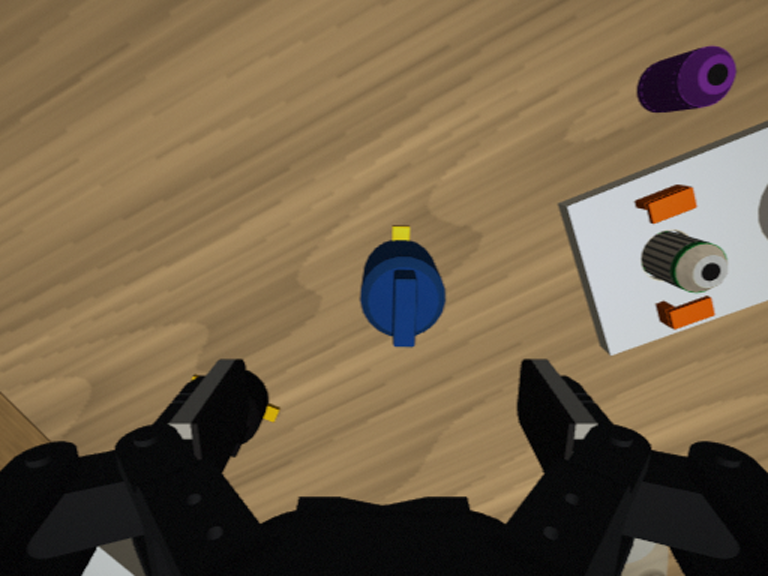

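```bash
python3 - <<'E'
from h import *
w=np.load("w2.npy",allow_pickle=True).item()
A=ray(w,np.array((404.5,279))/1.5,.108);B=ray(w,np.array((404,346.5))/1.5,.108)
print(A,B,(A+B)/2,np.hypot(*(B-A)[:2]),np.degrees(np.arctan2(*(B-A)[1::-1])))
e=np.array([.4327,-.0612]);c=((A+B)/2)[:2];d=c-e;print(np.hypot(*d),np.degrees(np.arctan2(d[1],d[0])))
o=get_obs();y=2*np.arctan2(o["tool_rot"][1],o["tool_rot"][0]);print(np.degrees(y),o["eef_pos"],o["clock"])
E
```

```text
[ 0.44454029 -0.06842345  0.108     ] [ 0.48991852 -0.09134728  0.108     ] [ 0.4672294  -0.07988536  0.108     ] 0.05083980598437549 -26.801636180533855
0.03926095564250717 -28.41975027973403
153.06552912497912 [ 0.42529925 -0.07458482  0.2715877 ] 2.9167
```

Request:
drive_tool(increments=[[[20,-2.5,0],[0,0,0],1],[[22,-3,0],[0,0,0],1],[[0,0,-40],[0,0,0],1],[[0,0,-40],[0,0,0],1],[[0,0,-40],[0,0,0],1],[[0,0,-30],[0,0,0],1],[[0,0,-20],[0,0,0],1],[[0,0,0],[0,0,0],1]])

```text
clock: 3.58
eef_pos: [0.464, -0.0782, 0.0967]
tool_rot: [0.232, 0.973, -0.0, -0.005]
ft_force: [-0.7, 0.9, -0.5]
grip_width: 0.0856
grasp_force: 0.0
```

Request:
drive_tool(increments=[[[0,0,-12],[0,0,0],1],[[0,0,-7],[0,0,0],1],[[0,0,0],[0,0,0],1],[[0,0,0],[0,0,0],1]])

```text
clock: 3.92
eef_pos: [0.4685, -0.0803, 0.083]
tool_rot: [0.233, 0.973, 0.0, 0.0]
ft_force: [0.3, 1.2, 0.8]
grip_width: 0.0854
grasp_force: 0.0
```

Request:
drive_tool(increments=[[[0,0,0],[0,0,0],0],[[0,0,0],[0,0,0],0],[[0,0,0],[0,0,0],0],[[0,0,0],[0,0,0],0],[[0,0,0],[0,0,0],0],[[0,0,0],[0,0,0],0],[[0,0,0],[0,0,0],0],[[0,0,0],[0,0,0],0]])

```text
clock: 4.58
eef_pos: [0.4683, -0.0811, 0.0825]
tool_rot: [0.234, 0.972, 0.0, 0.0]
ft_force: [0.2, -0.3, 3.4]
grip_width: 0.0148
grasp_force: 59.2
```

Request:
drive_tool(increments=[[[0,0,10],[0,0,0],0],[[0,0,25],[0,0,0],0],[[0,0,35],[0,0,0],0],[[0,0,35],[0,0,0],0],[[0,0,10],[0,0,0],0],[[8,20,0],[0,0,7],0],[[8,20,0],[0,0,7],0],[[8,20,0],[0,0,7],0]])

```text
clock: 5.25
eef_pos: [0.4918, -0.0207, 0.197]
tool_rot: [0.05, 0.999, -0.0, -0.0]
ft_force: [-0.8, 0.7, -2.7]
grip_width: 0.0152
grasp_force: 58.8
```

Request:
drive_tool(increments=[[[8,20,0],[0,0,7],0],[[8,20,0],[0,0,7],0],[[8,20,0],[0,0,7],0],[[8,20,0],[0,0,7],0],[[8,20,0],[0,0,7],0],[[8,20,0],[0,0,7],0],[[8,20,0],[0,0,7],0],[[5,20,0],[0,0,7],0],[[0,0,0],[0,0,5],0]])

```text
invalid input at $.increments: expected 1 to 8 rows
```

Request:
drive_tool(increments=[[[8,20,0],[0,0,7],0],[[8,20,0],[0,0,7],0],[[8,20,0],[0,0,7],0],[[8,20,0],[0,0,7],0],[[8,20,0],[0,0,7],0],[[8,20,0],[0,0,7],0],[[8,20,0],[0,0,7],0],[[5,19,0],[0,0,7],0]])

```text
clock: 5.92
eef_pos: [0.553, 0.139, 0.196]
tool_rot: [-0.425, 0.905, 0.0, -0.001]
ft_force: [0.4, 0.5, -2.6]
grip_width: 0.0149
grasp_force: 58.8
```

Request:
drive_tool(increments=[[[0,0,0],[0,0,5],0],[[0,0,0],[0,0,0],0],[[0,0,0],[0,0,0],0],[[0,0,0],[0,0,0],0]])

```text
clock: 6.25
eef_pos: [0.5524, 0.1374, 0.1966]
tool_rot: [-0.461, 0.888, 0.0, -0.001]
ft_force: [0.4, 0.2, -1.1]
grip_width: 0.0151
grasp_force: 58.8
```

```bash
python3 - <<'E'
from h import *
o=get_obs();print(np.degrees(2*np.arctan2(o["tool_rot"][1],o["tool_rot"][0])),o["eef_pos"],o["joint_pos"])
w=camera("wrist");np.save("w3.npy",w,allow_pickle=True)
t=camera("top");s=camera("scene")
sc=cv2.resize(s["image"][130:260,240:413],(512,384),interpolation=cv2.INTER_CUBIC)
w["image"]=np.hstack([w["image"][:,:],sc]);save(w,"e.png",None,.78)
hsv=cv2.cvtColor(t["image"],cv2.COLOR_RGB2HSV)
m=cv2.inRange(hsv,(22,140,60),(35,255,255));n,l,st,c=cv2.connectedComponentsWithStats(m)
for i in range(1,n):
  if st[i,4]>8: print(c[i],ray(t,c[i],.118))
w=np.load("w3.npy",allow_pickle=True).item()
hsv=cv2.cvtColor(w["image"],cv2.COLOR_RGB2HSV)
m=cv2.inRange(hsv,(22,140,60),(35,255,255));n,l,st,c=cv2.connectedComponentsWithStats(m)
for i in range(1,n):
  if st[i,4]>8: print("w",c[i],st[i],ray(w,c[i],.118))
E
```

```text
234.84650526619023 [0.55242871 0.13741306 0.19656412] [ 2.43907336e-01  3.95297271e-01  1.31077680e-01  1.30807066e+00
 -2.09317404e-04 -7.13344608e-01]
[192.71111111 179.        ] [0.52916657 0.10529431 0.118     ]
[366.13333333 189.11111111] [ 0.51519337 -0.23960057  0.118     ]
[388.91304348 217.17391304] [ 0.46012327 -0.28271942  0.118     ]
w [255.37967914 146.14438503] [245 138  22  18 374] [0.52867158 0.1070351  0.118     ]
```

View pics/e.png

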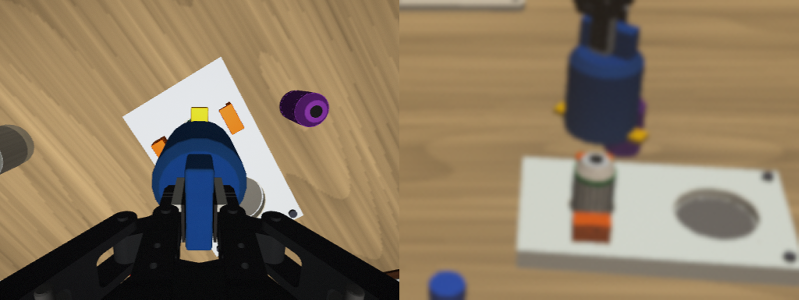

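The bell hangs upright, level and well above the cartridge, with its near ear at (199,114) in the wrist half, in the gap between the clamps. I'm lowering it now.

Request:
drive_tool(increments=[[[1.5,0.5,-5],[0,0,0],0],[[0,0,-20],[0,0,0],0],[[0,0,-20],[0,0,0],0],[[0,0,-15],[0,0,0],0],[[0,0,-10],[0,0,0],0],[[0,0,0],[0,0,0],0]])

```text
clock: 6.9
eef_pos: [0.5526, 0.1378, 0.1243]
tool_rot: [-0.461, 0.887, 0.001, -0.003]
ft_force: [-0.2, -0.3, -2.6]
grip_width: 0.0149
grasp_force: 58.7
```

Request:
drive_tool(increments=[[[0,0,-6],[0,0,0],0],[[0,0,-5],[0,0,0],0],[[0,0,-4],[0,0,0],0],[[0,0,-3],[0,0,0],0],[[0,0,0],[0,0,0],0]])

```text
clock: 7.32
eef_pos: [0.5542, 0.1385, 0.1087]
tool_rot: [-0.462, 0.887, 0.0, -0.0]
ft_force: [0.5, -0.2, -1.9]
grip_width: 0.0147
grasp_force: 58.7
```

Request:
drive_tool(increments=[[[0,0,-2],[0,0,0],0],[[0,0,-1],[0,0,0],0],[[0,0,-1],[0,0,0],0],[[0,0,0],[0,0,0],0],[[0,0,0],[0,0,0],0]])

```text
clock: 7.73
eef_pos: [0.5545, 0.1385, 0.1052]
tool_rot: [-0.462, 0.887, -0.0, 0.0]
ft_force: [1.2, 0.4, -2.0]
grip_width: 0.0151
grasp_force: 58.7
```

Request:
drive_tool(increments=[[[0,0,-1],[0,0,0],0],[[0,0,0],[0,0,0],0],[[0,0,0],[0,0,0],0]])

```text
clock: 7.98
eef_pos: [0.5548, 0.1386, 0.1046]
tool_rot: [-0.462, 0.887, -0.0, 0.0]
ft_force: [0.2, -0.5, 0.8]
grip_width: 0.0146
grasp_force: 59.0
```

Contact with the plate at the expected height. Now the clockwise turn.

Request:
drive_tool(increments=[[[0,0,0],[0,0,-5],0],[[0,0,0],[0,0,-5],0],[[0,0,0],[0,0,-5],0],[[0,0,0],[0,0,-5],0],[[0,0,0],[0,0,-5],0],[[0,0,0],[0,0,-5],0],[[0,0,0],[0,0,0],0]])

```text
clock: 8.57
eef_pos: [0.5548, 0.1386, 0.1046]
tool_rot: [-0.216, 0.976, -0.0, 0.0]
ft_force: [0.7, -0.1, 0.9]
grip_width: 0.0151
grasp_force: 59.1
```

Request:
drive_tool(increments=[[[0,0,0],[0,0,-5],0],[[0,0,0],[0,0,-5],0],[[0,0,0],[0,0,-5],0],[[0,0,0],[0,0,-5],0],[[0,0,0],[0,0,0],0]])

```text
clock: 8.98
eef_pos: [0.5548, 0.1386, 0.1045]
tool_rot: [-0.044, 0.999, 0.0, 0.0]
ft_force: [1.2, 0.0, 2.0]
grip_width: 0.015
grasp_force: 59.2
```

Request:
drive_tool(increments=[[[0,0,0],[0,0,-4],0],[[0,0,0],[0,0,-3],0],[[0,0,0],[0,0,-3],0],[[0,0,0],[0,0,0],0],[[0,0,0],[0,0,0],0]])

```text
clock: 9.4
eef_pos: [0.5548, 0.1386, 0.1045]
tool_rot: [0.042, 0.999, 0.0, 0.0]
ft_force: [-1.2, -0.7, 1.0]
grip_width: 0.0155
grasp_force: 59.3
```

```bash
python3 - <<'E'
from h import *
o=get_obs();print(np.degrees(2*np.arctan2(o["tool_rot"][1],o["tool_rot"][0])),o["eef_pos"],o["ft_force"],o["ft_torque"])
w=camera("wrist");s=camera("scene")
sc=cv2.resize(s["image"][130:260,240:413],(512,384),interpolation=cv2.INTER_CUBIC)
w["image"]=np.hstack([w["image"],sc]);save(w,"f.png",None,.78)
E
```

```text
175.19148461991992 [0.55477136 0.13856371 0.104532  ] [-1.19795665 -0.70877469  1.04523985] [-0.06015623 -0.01152592 -0.00291123]
```

View pics/f.png

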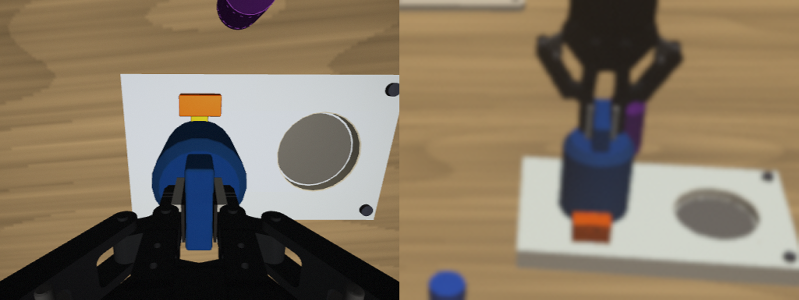

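The ears (yellow at (200,119)) are centred under the clamp roof at (200,105), and the bell is flat and square with the plate. I'm releasing it and backing off.

Request:
drive_tool(increments=[[[0,0,0],[0,0,0],0.5],[[0,0,0],[0,0,0],0.6],[[0,0,0],[0,0,0],0.8],[[0,0,0],[0,0,0],0.8],[[0,0,0],[0,0,0],0.8],[[0,0,0],[0,0,0],0.8]])

```text
clock: 10.0
eef_pos: [0.5543, 0.1385, 0.104]
tool_rot: [0.044, 0.999, -0.0, -0.0]
ft_force: [0.3, -1.2, -0.0]
grip_width: 0.0683
grasp_force: 0.0
```

Request:
drive_tool(increments=[[[0,0,10],[0,0,0],0.8],[[0,0,25],[0,0,0],0.8],[[0,0,35],[0,0,0],0.8],[[0,0,35],[0,0,0],0.8],[[-20,0,25],[0,0,0],0.8],[[-30,0,0],[0,0,0],0.8],[[0,0,0],[0,0,0],0.8],[[0,0,0],[0,0,0],0.8]])

```text
clock: 10.67
eef_pos: [0.5034, 0.1385, 0.2355]
tool_rot: [0.043, 0.999, 0.0, 0.001]
ft_force: [-1.2, -0.2, -0.0]
grip_width: 0.0684
grasp_force: 0.0
```

```bash
python3 - <<'E'
from h import *
w=camera("wrist");t=camera("top")
w["image"]=np.hstack([w["image"],cv2.resize(t["image"][140:260,120:280],(512,384),interpolation=cv2.INTER_CUBIC)]);save(w,"g.png",None,.78)
print([r["bbox"] for r in silhouettes("black_bell",t)][:1],get_obs()["eef_pos"],get_obs()["clock"])
E
```

```text
[[360.9, 184.0, 395.5, 219.1]] [0.50506952 0.13852917 0.23426137] 10.8167
```

View pics/g.png

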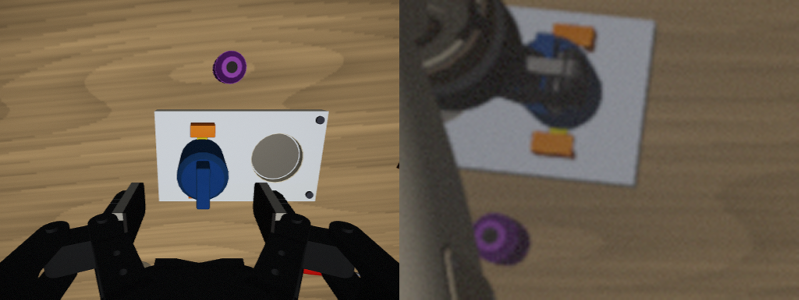

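The bell stands at (203,175) on the plate, with its ears under the clamps at (202,130). The gripper is clear and the black bell hasn't moved.

```bash
python3 -c "
from workcell import job_done; print(job_done())"
```

```text
the job is handed in; nothing more can be done
None
```

The filter housing is closed and handed in at about 11 s: the blue bell sits flat over the cartridge with its ears under both clamps, the gripper is clear of it, and the black bell hasn't moved.

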